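# Load a stick of staples into the bench stapler

### The job

Load the bench stapler: draw the follower up its sloping rail by the knob until the catch holds it, and set the full-length wide stick of staples, crown up, astride the rail between the nose and the follower, letting go of it there. Then press down the catch's tail so that the follower springs shut and holds the stick fully home against the nose; leave the other things on the bench as they are.

Things in the scene. Friction and masses are not known exactly. Their poses are not given: they have to be found in the camera images.
- stapler: Bench stapler on a grey base plate 300 x 120 x 12 mm, bolted down. Origin at table level under the base's middle; x runs level from the nose end (nearer the robot) to the catch end. Rail, head, follower and catch sit on it.
- magazine: Sloping steel rail and head, fixed. Origin: middle of the rail's top face at the nose stop; x UP the 30 degree slope along the rail, y across it (level), z square to the rail's top, leaning 30 degrees from vertical to the nose side. Offsets called 'magazine x, y, z' (mm) are in this frame. Rail 26 mm wide (top 3 mm: 20 wide), x 0 to 245, top z = 0, both sides open down to z = -28.
- nose_stop (a point): Middle of the nose stop's flat face at the rail's top: same point as the magazine origin. The face is 44 mm wide and reaches up to magazine z = 45. On its far side (x -65 to 0) is the head, 56 mm wide, with a 52 mm air cylinder up to z = 85. Below the rail runs a 52 mm wide beam with its top at z = -28.
- follower (a joint): Follower's place along the rail in m: 0 = at the nose (start), grows up the slope. Drawn past about 0.132 (end stop 0.142) the catch drops in and then holds it at 0.130. A spring pushes it to the nose with 4 N at 0 and 6.6 N at 0.130, plus 1 N of its weight.
- follower_knob (a point): On the axis of the follower's black knob at magazine z = 28. The knob stands square to the rail: 16 mm thick from z = 14 to 30, 20 mm head from 34 to its top at 41. The 36 mm wide follower's top is at z = 11; its pusher face lies 50 mm nose-wards of the knob axis, its tail ends 46 mm behind. Caught: knob at magazine x = 180, pusher face at x = 130, so 130 mm of rail is open.
- catch (a joint): Catch rocker angle in rad: 0 = at rest (hook down), grows as its tail is pressed towards the rail, up to 0.5. It lets the follower go at about 0.07 to 0.16 (tail down 2 to 5 mm, about 5 to 6 N) and springs back when let go. It lifts by itself as the follower is drawn up under it.
- catch_tail (a point): Middle of the top of the catch's tail, a flat ribbed steel tongue 36 mm along x by 30 mm across, at magazine x = 279, y = 0, z = 13 at rest. Press it along magazine -z. Nothing stands above it; the rest of the catch, nose-wards of x = 262, rises to z = 21, and the caught knob is 99 mm nose-wards of it.
- stick_full: The stick to load, plain steel wide carton staples lying crown up on the table: an inverted U 80 mm long (x), 35 wide outside, 30 inside (y), 18 high, wall 2.5. Origin: middle, at the legs' lower edge; crown's underside 15.5 mm above. Ends alike. 55 to 100 g. On the rail its origin is at magazine z = -15.5; it may slide to the nose by itself. Fully home: x = 40, follower at 0.080.
- stick_narrow: Bystander: stick of narrower staples, same length (80 mm) but only 22 mm wide and 16 mm high; too narrow for the rail. Origin under its middle.
- stick_stub: Bystander: broken-off stub of the wide stick, 35 mm wide, 18 mm high but only 28 mm long. Origin under its middle.
- knife: Bystander: yellow and black utility knife, 140 x 30 x 22 mm, lying flat. Origin on the table under it.
- tape: Bystander: roll of tape lying flat, 104 mm outside diameter, 45 mm high. Origin under its middle.
- glue_gun: Bystander: hot-glue gun lying on its side, about 200 x 130 x 32 mm. Origin on the table under its barrel.
- bean_jar: Bystander: closed jar of dry beans, 72 mm diameter, 98 mm high. Origin under its middle.
Mind the look-alikes: they are no part of the job. Leave any pink or yellow look-alike of the stick_full alone.

How it is judged:
On the way, in this order (a step that is already met when the one before it is completed fails the run):
1. the follower is drawn up and held by the catch, let go by the robot (value of joint follower above 0.125 m and value of joint catch below 0.08 rad and contact force between the fingers and magazine below 0.3 N), for 0.2 s.
2. the full wide stick sits astride the rail between nose and caught follower, let go by the robot (value of joint follower above 0.125 m and x of stick_full in the frame of magazine between 0.034 and 0.096 m and y of stick_full in the frame of magazine between -0.006 and 0.006 m and z of stick_full in the frame of magazine between -0.019 and -0.012 m and angle between the z axis of stick_full and the z axis of magazine, either way round below 0.15 rad and contact force between the fingers and stick_full below 0.3 N), for 0.2 s.
At the end, for the whole second after the job is handed in: The full wide stick sits crown up astride the rail, within 5 mm of fully home against the nose, within 6 mm of the rail's middle and seated on the rail top to about 3.5 mm, at rest; the follower has closed on it (joint 0.080 within 6 mm) and the catch is back at rest (under 0.08 rad) (x of stick_full in the frame of magazine between 0.035 and 0.045 m and y of stick_full in the frame of magazine between -0.006 and 0.006 m and z of stick_full in the frame of magazine between -0.019 and -0.012 m and angle between the z axis of stick_full and the z axis of magazine, either way round below 0.15 rad and value of joint follower between 0.074 and 0.086 m and value of joint catch below 0.08 rad and linear speed of stick_full below 0.02 m/s); the robot touches nothing.
It fails at once if another thing on the bench is shifted by more than 30 mm (distance of any of stick_narrow, stick_stub, knife, tape, glue_gun, bean_jar from where it was at the start of the episode above 0.03 m).
It fails at once if the bean jar is tipped (angle between bean_jar's own z axis and vertical above 0.3 rad).
It also fails if it takes over 64 s, if anything falls off the work surface, if the arm or the gripper's body presses on something with over 40 N, if the wrist force passes 120 N, or if a joint passes its speed limit or range.

### The arm

A 6-joint arm with a two-finger parallel gripper is mounted at the origin on the work surface. World frame = base frame: x ahead of the robot, y to its left, z up, the work surface at z = 0. Lengths are in m, angles in rad, forces in N, time in s.
With the tool pointing down it reaches from about 0.375 to 0.825 m from the base axis. Payload 5.5 kg.
Tool frame: the origin (TCP) lies at the very end of the fingers, on their centre line; the grasp point (between the pads) lies grip_depth behind it (grip_depth is the distance from the TCP to the grasp point, in m); z points along the fingers, y is the line along which they close (so a half turn about z gives the same grasp; the last joint's range is limited). The gripper opens to 85 mm and grips with 20 to 120 N. Pads are 22 mm wide; open, the fingers measure 114 mm over their backs; the gripper's body (76 mm by 85 mm) begins 54 mm behind the grasp point. The pads swing forward as they close: fully open they stand 13 mm farther back than shut.
Start: joints at [-1.137, 0.314, -0.047, 1.21, 0, 1.571], TCP at [0.252, -0.544, 0.208] pointing down, gripper open.
Joint ranges: [-2.67, 2.67], [-0.69, 1.73], [-1.03, 1.25], [-2.08, 2.16], [-1.42, 1.45], [-3.14, 3.14]. Speed limits (rad/s): [2.39, 2.39, 3.01, 3.14, 3.14, 3.14].

### API

Orientations are given as a rotation vector (axis times angle).
In Python, from bench import * gives the robot as it stands.
- The arm moves only by the tool step_arm, never from a script. Its argument "series" is one flat list of numbers, 5 for each row, row after row: the finger opening in mm, from 0 to 85.4, then the shift along the tool's x, y, z in mm, then the turn about the tool's z in degrees. In form: [jaw, dx, dy, dz, turn, jaw, dx, dy, dz, turn, ...]. A call has 1 to 12 rows; each row shifts and turns the commanded pose from where the row before left it, along the tool's axes as they then stand; what a row does not reach is not made up. A row lasts 1/10 s, in which the tool goes at most 50 mm and 8.59 degrees, less where a joint would pass 70% of its speed; a pose out of reach is approached as far as the arm can. A call with a gripper value outside its range is refused whole. The fingers move at their own pace and stop on an object; "force" is the grip in N (left out, the last holds). Time passes only in rows, so rows that do not move let the fingers close. It gives the time, the measured TCP pose, the force, the opening and the grip force at its end, in the units of the state.
- get_obs(): the state, without advancing time (a new reading comes with each control period).
- camera(name): name is "side" or "top" or "wrist"; returns a dict with "pixels" (400x640x3 uint8, blue, green, red), "camera_matrix" (3x3 intrinsics, pixels), "R" (3x3) and "t" (3): a world point X has camera coordinates R X + t. Camera axes: x right, y down, z forward; pixel columns grow to the right and rows downward; lengths in m; the calibration is good to about 2 mm. A picture is of the moment at which its call begins. There is no depth.
- close_job(): hands the job in; it is judged then, once.
The state is a dict: "t": time; "joint_positions": joint angles; "qd": joint speeds; "joint_efforts": joint torques, N m; "ee_pos": TCP position; "ee_rot": TCP orientation; "wrist_force": force on the tool from outside, world axes, zero at the start; "wrist_torque": the same for the moment, N m; "gripper_width": opening from 0.0 (shut) to 1.0 (fully open); "grasp_force": force on a finger pad.
Only numpy, scipy, OpenCV 4.12 (cv2) and the standard library are available. Lean on these libraries where they do the work, as an engineer would, in place of code of your own. Each camera call takes 0.05 s, during which the arm holds its last target. There are 200 camera calls.

## Working session

There is one attempt and no reset: what is moved stays moved. The work goes in short steps, Python scripts to look and compute and a tool call to move; the robot and the scene stay as the last step left them, time stands still between calls to the robot, and variables do not carry over. Pictures are saved under pics/ and viewed, at most 10 in all, crops included, and the job is handed in when it is done.

Besides the shell and the picture viewer there is one more tool, called after "Emit:" in YAML: its name, and indented under it one key for each argument. step_arm: Moves the arm, as the interface text tells. Its arguments: {"type":"object","properties":{"series":{"type":"array"},"force":{"type":"number"}},"required":["series"]}

```bash
mkdir -p pics; ls; python3 - <<'E'
from bench import *
import cv2,numpy as np
o=get_obs();print(o)
for n in("top","side"):
    c=camera(n);cv2.imwrite(f"pics/{n}0.png",c["pixels"]);print(n,c["camera_matrix"].tolist(),c["R"].tolist(),c["t"].tolist())
E
```

```text
pics
{'t': 0.0, 'joint_positions': array([-1.13701276e+00,  3.14213812e-01, -4.80585302e-02,  1.21020326e+00,
       -2.88655695e-06,  1.57082745e+00]), 'qd': array([-0.0008184 , -0.00024204,  0.00048714,  0.00021855, -0.0009005 ,
       -0.00056458]), 'joint_efforts': array([-1.41780656e-03, -5.39585781e+01,  3.39755380e+01,  1.90660742e-02,
       -2.73295036e-04,  1.87136425e-05]), 'ee_pos': array([ 0.25192751, -0.54387754,  0.20705093]), 'ee_rot': array([-3.06639797e+00, -6.75655387e-01,  5.71810847e-04]), 'wrist_force': array([0.04004013, 0.08924027, 0.20485051]), 'wrist_torque': array([-0.04118014, -0.02297082,  0.00301426]), 'grasp_force': 0.0, 'gripper_width': 1.0055127427007404}
top [[372.5050103959021, 0.0, 321.77328138826226], [0.0, 372.5050103959021, 201.53889167729244], [0.0, 0.0, 1.0]] [[-0.0036283386309509972, -0.9997545200960694, 0.021857143140345467], [-0.9956237998976623, 0.0015705437489128065, -0.09343865618507705], [0.09338139127320513, -0.022100518994158342, -0.9953850927274678]] [-0.02344700154093107, 0.5772880997994966, 0.9766119784343289]
side [[498.4795375335108, 0.0, 324.19933779663313], [0.0, 498.4795375335108, 200.56350849008876], [0.0, 0.0, 1.0]] [[-0.9640565699004748, -0.2656404851177437, -0.005482946118713004], [-0.1662800544225195, 0.6192982898181866, -0.7673464483070954], [0.20723386193615861, -0.738853680301235, -0.641209299349554]] [0.5357606549359969, 0.22654511918411446, 1.4946617349125708]
```

View pics/top0.png

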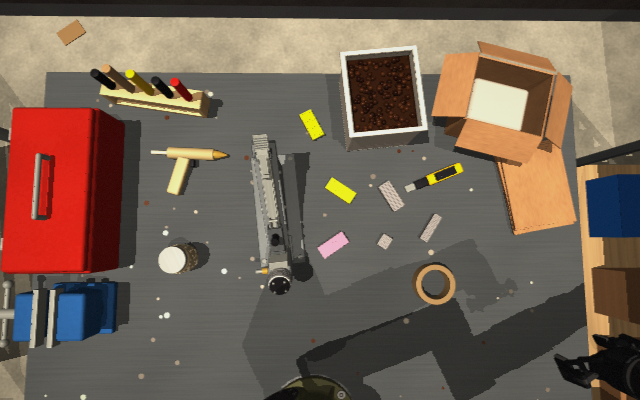

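View pics/side0.png

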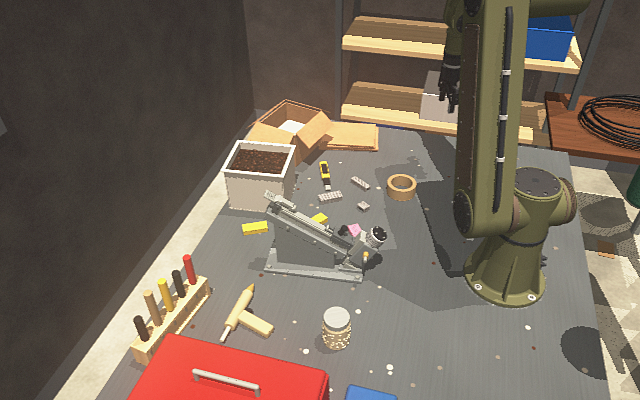

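The top view shows the stapler from (260,135) at the catch end to (279,285) at the nose. The full stick is near (391,195), the narrow one at (431,228) and the stub at (385,241). In the side view the stapler spans (265,195) to (385,275). I'll enlarge these areas.

```bash
python3 - <<'E'
import cv2,numpy as np
t=cv2.imread("pics/top0.png");s=cv2.imread("pics/side0.png")
a=cv2.resize(t[125:300,235:325],None,fx=3.4,fy=3.4,interpolation=cv2.INTER_CUBIC) #306x595
b=cv2.resize(s[180:290,255:395],None,fx=3.5,fy=3.5,interpolation=cv2.INTER_CUBIC) #490x385
c=cv2.resize(t[175:215,365:415],None,fx=5,fy=5,interpolation=cv2.INTER_CUBIC) #250x200
m=np.zeros((600,800,3),np.uint8);m[:595,:306]=a;m[:385,308:798]=b;m[390:590,308:558]=c
cv2.imwrite("pics/m.png",m)
E
```

```text
(no output)
```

View pics/m.png

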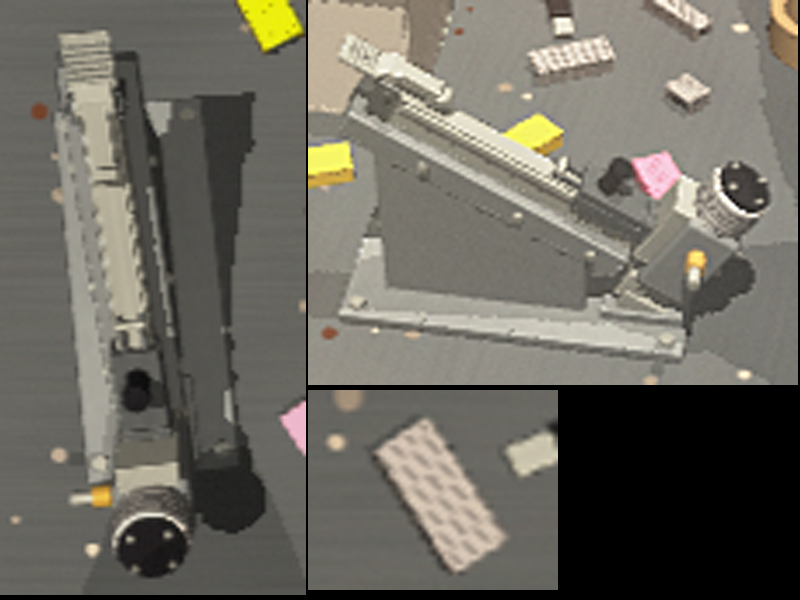

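In the mosaic, the left panel (top view) shows:
- tail end corners at (58,37) and (108,32)
- knob head at (134,383)
- nose-face top corners at (117,464) and (180,462)

The right panel (side view) shows:
- tail end corners at (347,33) and (338,52)
- knob head near (622,172)

I'll fit the magazine pose to these and locate the stick by its crown colour and outline.

```bash
cat > h.py <<'E'
import numpy as np,cv2
from scipy.spatial.transform import Rotation as Ro
from scipy.optimize import least_squares
def proj(c,X):
    p=(c["R"]@np.asarray(X,float).T).T+c["t"];q=p@c["camera_matrix"].T
    return q[:,:2]/q[:,2:]
def ray(c,uv,z):
    "pixel -> world point at height z"
    d=np.asarray(c["R"]).T@np.linalg.inv(c["camera_matrix"])@np.array([*uv,1.]);o=-np.asarray(c["R"]).T@c["t"]
    return o+d*(z-o[2])/d[2]
def magR(yaw): return (Ro.from_euler("z",yaw)*Ro.from_euler("y",-np.pi/6)).as_matrix()
E
python3 - <<'E'
from h import *
from bench import *
ct,cs=camera("top"),camera("side")
T=lambda x,y:(235+x/3.4,125+y/3.4)
S=lambda x,y:(255+(x-308)/3.5,180+y/3.5)
pt=[((297,15,13),T(58,37)),((297,-15,13),T(108,32)),((0,22,45),T(117,464)),((0,-22,45),T(180,462)),((50,0,41),T(134,384))]
ps=[((297,15,13),S(338,52)),((297,-15,13),S(347,33)),((50,0,41),S(624,170))]
# y+ is left (=image left in top view); yaw ~0
def f(p):
    R=magR(p[3]);g=lambda c,L:(proj(c,[R@(np.array(a)/1e3)+p[:3] for a,_ in L])-[b for _,b in L])
    return np.r_[g(ct,pt),g(cs,ps)].ravel()
r=least_squares(f,[.45,.1,.1,0],loss="soft_l1");print(r.x,np.rad2deg(r.x[3]));print(f(r.x).reshape(-1,2).round(1))
C=lambda x,y:(365+(x-308)/5,175+(y-390)/5)
q=[ray(ct,C(*k),.018) for k in[(374,450),(430,417),(507,538),(457,573)]]
q=np.array(q);print(q.round(4),q.mean(0));e=(q[2]+q[3]-q[0]-q[1])/2;print(np.linalg.norm(e),np.degrees(np.arctan2(e[1],e[0])),np.linalg.norm(q[0]-q[1]))
E
```

```text
[0.44709506 0.0828007  0.10070266 0.10801308] 6.1886938779100875
[[ 0.4 -0.6]
 [ 0.  -0.6]
 [-0.5  1.3]
 [-0.4 -0.2]
 [ 1.   4.7]
 [-0.3  1.5]
 [-0.2  0.3]
 [-0.3 -0.9]]
[[ 0.6179 -0.1799  0.018 ]
 [ 0.6361 -0.2111  0.018 ]
 [ 0.5693 -0.252   0.018 ]
 [ 0.5502 -0.2241  0.018 ]] [ 0.59338463 -0.21676057  0.018     ]
0.07950963529868227 -147.66582824212333 0.03613236006856974
```

```bash
cat >> h.py <<'E'
P=np.array([.4471,.0828,.1007]);YAW=.108
def mag(x,y,z): return magR(YAW)@(np.array([x,y,z])/1e3)+P
def go(o,target,yaw=None,off=0):
    "mm in tool axes from TCP to world target; turn (deg) so tool y is along world heading yaw+90"
    R=Ro.from_rotvec(o["ee_rot"]).as_matrix();d=R.T@(np.asarray(target)-o["ee_pos"])*1e3
    h=np.arctan2(R[1,0],R[0,0])
    print("pos",o["ee_pos"].round(4),"xhead",np.degrees(h).round(1),"move",d.round(1))
    if yaw is not None:
        t=-np.degrees(yaw-h);print("turn",((t+90)%180-90).round(1))
E
python3 - <<'E'
from h import *
import bench;from bench import *
o=get_obs();print(mag(50,0,28),mag(50,0,20));go(o,mag(50,0,20)+[0,0,.12],YAW)
print({k:v for k,v in vars(bench).items() if isinstance(v,(int,float))}); print(Ro.from_rotvec(o["ee_rot"]).as_matrix().round(2))
E
```

```text
[0.47623055 0.08595839 0.14994871] [0.48020725 0.08638955 0.14302051]
pos [ 0.252  -0.5441  0.2074] xhead 24.9 move [ 472.  -476.2  -55.2]
turn 18.7
{'grip_depth': 0.0187}
[[ 0.91  0.42 -0.  ]
 [ 0.42 -0.91  0.  ]
 [-0.   -0.   -1.  ]]
```

Emit:
step_arm:
  series: [85,0,0,-40,0,85,20,-20,-40,0,85,34,-34,0,0,85,34,-34,0,0,85,34,-34,0,0,85,34,-34,0,0,85,34,-34,0,0,85,34,-34,0,0,85,34,-34,0,0,85,34,-34,0,0,85,34,-34,0,0,85,34,-34,0,0]

```text
t: 1.4
ee_pos: [0.4277, -0.0645, 0.2881]
ee_rot: [3.068, 0.676, 0.001]
wrist_force: [0.5, -0.3, 0.1]
gripper_width: 0.992
grasp_force: 0.0
```

Emit:
step_arm:
  series: [85,34,-34,0,0,85,34,-34,0,0,85,26,-30,0,0,60,10,-10,0,8,50,0,0,0,8,50,0,0,0,2.7,50,0,0,0,0,50,0,0,0,0]

```text
t: 2.2
ee_pos: [0.4779, 0.0631, 0.2878]
ee_rot: [-3.125, -0.194, 0.002]
wrist_force: [-0.2, -0.3, 1.0]
gripper_width: 0.588
grasp_force: 0.0
```

```bash
cat > look.py <<'E'
import sys
from h import *
from bench import *
c=camera("wrist");cv2.imwrite(f"pics/{sys.argv[1]}.png",c["pixels"]);o=get_obs()
np.save("pics/w.npy",{k:c[k] for k in("R","t","camera_matrix")},allow_pickle=True)
E
python3 look.py w1; python3 - <<'E'
from h import *
from bench import *
o=get_obs();go(o,mag(50,0,20),YAW);c=np.load("pics/w.npy",allow_pickle=True).item();print(proj(c,[mag(50,0,41),mag(0,22,45),mag(0,-22,45)]).round())
E
```

```text
pos [0.4779 0.0632 0.2879] xhead 7.1 move [  5.2 -21.1 145.1]
turn 0.9
[[292. 189.]
 [272. 227.]
 [316. 228.]]
```

View pics/w1.png

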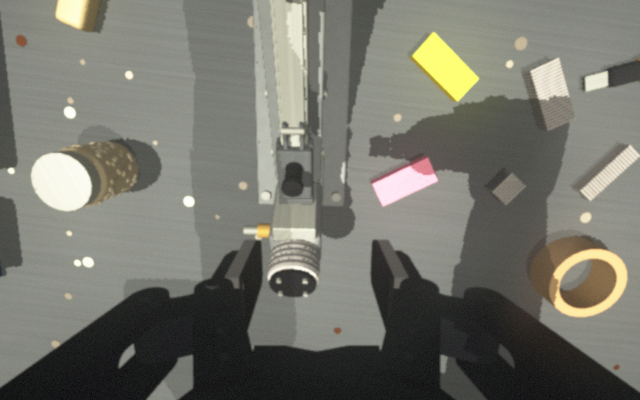

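The picture agrees with the fit: the knob head is at (292,190) and was predicted at (292,189). I'll descend over the knob and grip it.

Emit:
step_arm:
  series: [50,2,-21,0,0.9,50,0,0,30,0,50,0,0,35,0,50,0,0,35,0,50,0,0,25,0,50,0,0,20,0,50,0,0,0,0,0,0,0,0,0,0,0,0,0,0,0,0,0,0,0,0,0,0,0,0]
  force: 50

```text
t: 3.35
ee_pos: [0.4799, 0.0717, 0.1444]
ee_rot: [-3.11, -0.204, -0.0]
wrist_force: [0.8, 0.0, 0.5]
gripper_width: 0.002
grasp_force: 0.0
```

```bash
python3 look.py w2; python3 - <<'E'
from h import *
from bench import *
o=get_obs();go(o,mag(50,0,20),YAW);print(o["gripper_width"]*85.4,o["grasp_force"],o["wrist_force"])
go(o,o["ee_pos"]+magR(YAW)@[.137,0,0])
E
```

```text
pos [0.4796 0.0716 0.1441] xhead 7.5 move [  2.5 -14.5   1.4]
turn 1.3
-0.3797390068832317 0.0 [ 0.18108851 -0.49444327 -0.37042248]
pos [0.4796 0.0716 0.1441] xhead 7.5 move [118.7   1.  -68.4]
```

View pics/w2.png

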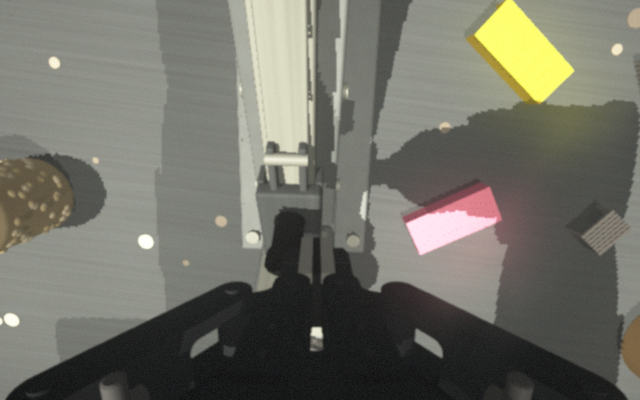

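The sideways row was cut short, so the fingers closed to the right of the knob, which is at (285,240). I'll go up, open, shift by 14.5 mm and come down again.

Emit:
step_arm:
  series: [0,0,0,-15,0,0,0,0,-20,0,0,0,0,-20,0,45,0,0,0,0,45,1,-5,0,0,45,0,-5,0,0,45,0,-5,0,0,45,0,0,0,0.6,45,0,0,0,0.6,45,0,0,0,0]

```text
t: 4.4
ee_pos: [0.4796, 0.0732, 0.1984]
ee_rot: [-3.1, -0.196, 0.006]
wrist_force: [-0.3, -1.0, 0.8]
gripper_width: 0.531
grasp_force: 0.0
```

```bash
python3 - <<'E'
from h import *
from bench import *
o=get_obs();go(o,mag(46,0,20),YAW);print(o["gripper_width"]*85.4)
E
```

```text
pos [0.4796 0.0732 0.1984] xhead 7.2 move [ -1.1 -11.   57.8]
turn 1.0
45.38883026180213
```

```bash
python3 - <<'E'
from bench import *
from h import *
for i in range(3):
    o=get_obs();print(o["joint_positions"].round(3),o["qd"].round(3),o["ee_pos"].round(4),o["t"]); camera("side")
print(Ro.from_rotvec(o["ee_rot"]).as_matrix().round(3))
E
```

```text
[ 0.125  0.104 -0.331  1.137  0.036  3.141] [ 0.005 -0.002  0.001  0.     0.001 -0.   ] [0.4796 0.0732 0.1984] 4.4
[ 0.125  0.104 -0.331  1.137  0.036  3.141] [ 0.002 -0.001  0.002  0.001  0.001  0.   ] [0.4797 0.0733 0.1984] 4.45
[ 0.125  0.104 -0.331  1.137  0.036  3.141] [ 0.003 -0.     0.001  0.001 -0.    -0.001] [0.4796 0.0734 0.1985] 4.5
[[ 0.992  0.126 -0.006]
 [ 0.126 -0.991  0.036]
 [-0.001 -0.036 -0.999]]
```

Emit:
step_arm:
  series: [45,0,-5,0,0,45,0,-5,0,0,45,0,0,0,0,45,0,0,0,0]

```text
t: 4.95
ee_pos: [0.479, 0.0787, 0.199]
ee_rot: [-3.094, -0.208, 0.006]
wrist_force: [0.1, 0.2, 0.1]
gripper_width: 0.526
grasp_force: 0.0
```

```bash
python3 - <<'E'
from bench import *
from h import *
o=get_obs();print(o["joint_positions"].round(3));go(o,mag(46,0,20),YAW)
E
```

```text
[ 0.133  0.104 -0.33   1.138  0.041  3.141]
pos [0.479  0.0787 0.199 ] xhead 7.7 move [-1.2 -5.2 58.2]
turn 1.5
```

Joint 6 is at its limit. A half turn the other way gives the same grasp.

Emit:
step_arm:
  series: [45,0,0,0,-8.2,45,0,0,0,-8.2,45,0,0,0,-8.2,45,0,0,0,-8.2,45,0,0,0,-8.2,45,0,0,0,-8.2,45,0,0,0,-8.2,45,0,0,0,-8.2,45,0,0,0,-8.2,45,0,0,0,-8.2,45,0,0,0,-8.2,45,0,0,0,-8.2]

```text
t: 6.15
ee_pos: [0.479, 0.0786, 0.199]
ee_rot: [-1.864, -2.492, -0.044]
wrist_force: [-0.2, -0.3, -0.3]
gripper_width: 0.525
grasp_force: 0.0
```

Emit:
step_arm:
  series: [45,0,0,0,-8.2,45,0,0,0,-8.2,45,0,0,0,-8.2,45,0,0,0,-8.2,45,0,0,0,-8.2,45,0,0,0,-8.2,45,0,0,0,-8.2,45,0,0,0,-8.2,45,0,0,0,-8.2,45,0,0,0,-6.0,45,0,0,0,0,45,0,0,0,0]

```text
t: 7.35
ee_pos: [0.479, 0.0786, 0.199]
ee_rot: [0.157, -3.133, -0.063]
wrist_force: [-0.1, -0.1, 0.6]
gripper_width: 0.528
grasp_force: 0.0
```

```bash
python3 - <<'E'
from bench import *
from h import *
o=get_obs();print(o["joint_positions"].round(3),o["ee_rot"]);go(o,mag(46,0,20),YAW)
E
```

```text
[ 0.133  0.104 -0.33   1.138  0.041  0.033] [ 0.15659699 -3.13251281 -0.06340893]
pos [0.479  0.0786 0.199 ] xhead -174.3 move [ 1.4  5.3 58.2]
turn -0.5
```

Emit:
step_arm:
  series: [45,1.4,5.3,0,-0.5,45,0,0,15,0,45,0,0,20,0,45,0,0,15,0,45,0,0,8,0,45,0,0,0,0,0,0,0,0,0,0,0,0,0,0,0,0,0,0,0,0,0,0,0,0]
  force: 50

```text
t: 8.35
ee_pos: [0.4801, 0.0865, 0.145]
ee_rot: [-0.174, 3.133, 0.065]
wrist_force: [-1.2, -0.4, 16.6]
gripper_width: 0.002
grasp_force: 8.3
```

```bash
python3 look.py w3; python3 - <<'E'
from h import *
from bench import *
o=get_obs();go(o,mag(46,0,20),YAW);print(o["gripper_width"]*85.4,o["grasp_force"],o["wrist_force"])
go(o,o["ee_pos"]+magR(YAW)@[.137,0,0])
E
```

```text
pos [0.4801 0.0865 0.1449] xhead -173.6 move [ 3.4 -0.3  3.9]
turn 0.2
-0.08913627225268182 8.264724437176483 [-0.41723004 -0.83019944 17.52441499]
pos [0.4801 0.0865 0.1449] xhead -173.6 move [-119.     2.4  -67.8]
```

View pics/w3.png

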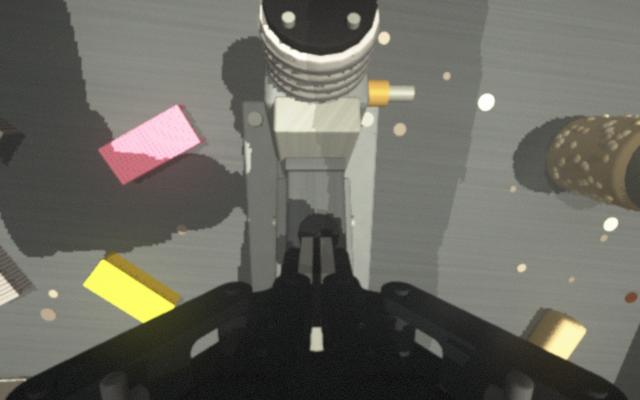

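The knob is at about (320,228), nose-ward of the shut fingers, and the tips are resting on the follower. I'll project the model into this picture to correct the fit.

```bash
python3 - <<'E'
from h import *
from bench import *
c=np.load("pics/w.npy",allow_pickle=True).item()
pts=[(0,22,45),(0,-22,45),(0,22,11),(0,-22,11),(0,18,11),(0,-18,11),(50,0,41),(40,0,41),(50,0,28),(50,0,14),(-32,0,85)]
for p,q in zip(pts,proj(c,[mag(*p) for p in pts])):print(p,q.round())
im=cv2.imread("pics/w3.png")
big=cv2.resize(im[60:300,220:420],None,fx=3,fy=2.5,interpolation=cv2.INTER_CUBIC);big=cv2.convertScaleAbs(big,alpha=2,beta=20)
cv2.imwrite("pics/w3c.png",big)
E
```

```text
(0, 22, 45) [359. 130.]
(0, -22, 45) [272. 130.]
(0, 22, 11) [350. 155.]
(0, -22, 11) [277. 155.]
(0, 18, 11) [344. 155.]
(0, -18, 11) [284. 155.]
(50, 0, 41) [317. 230.]
(40, 0, 41) [317. 209.]
(50, 0, 28) [316. 234.]
(50, 0, 14) [315. 237.]
(-32, 0, 85) [318.  16.]
```

View pics/w3c.png

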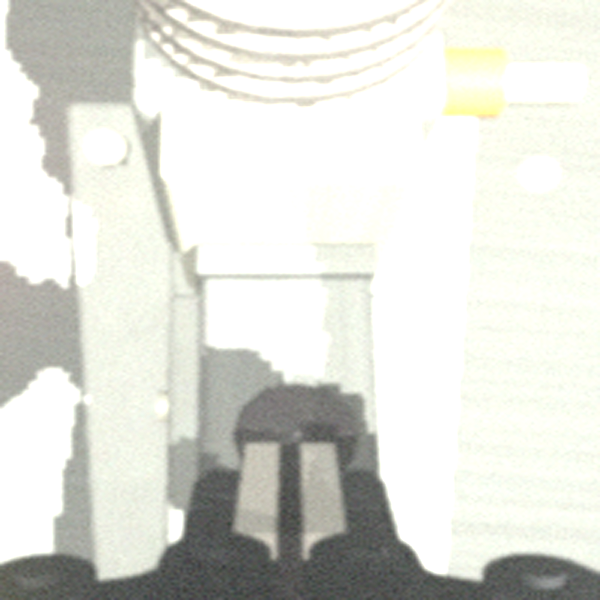

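```bash
python3 - <<'E'
from h import *
from bench import *
c=np.load("pics/w.npy",allow_pickle=True).item();o=get_obs()
print("tcp px",proj(c,[o["ee_pos"]]),"tcp in mag",magR(YAW).T@(o["ee_pos"]-P)*1e3)
R=Ro.from_rotvec(o["ee_rot"]).as_matrix();print("cam in tool",R.T@(-np.array(c["R"]).T@c["t"]-o["ee_pos"]),(np.array(c["R"])@R).round(2).tolist(),c["camera_matrix"][0][0])
zt=R[:,2]
print(proj(c,[o["ee_pos"]-zt*k/1e3 for k in(5,10,18.7,30,54)]).round())
E
```

```text
tcp px [[316.2086922  236.78333966]] tcp in mag [50.85435824  0.1275746  21.72579783]
cam in tool [ 6.75859738e-02  2.08734644e-05 -1.66069207e-01] [[0.0, 1.0, 0.0], [-0.96, 0.0, -0.27], [-0.27, -0.0, 0.96]] 332.14562210250546
[[316. 240.]
 [316. 244.]
 [316. 252.]
 [316. 262.]
 [316. 291.]]
```

```bash
cat > ov.py <<'E'
from h import *
def rel(pos,rot,K):
    R=Ro.from_rotvec(rot).as_matrix();A=np.array([[0,1.,0],[-.9636,0,-.2672],[-.2672,0,.9636]])
    Rc=A@R.T;C=np.array(pos)+R@[.0676,0,-.1661];return dict(R=Rc,t=-Rc@C,camera_matrix=K)
def cyl(x,z,r): a=np.linspace(0,6.28,40);return [mag(x+r*np.cos(t),r*np.sin(t),z) for t in a]
def ov(im,c,crop,s,x=50,knob=True):
    x0,y0,x1,y1=crop;g=cv2.resize(im[y0:y1,x0:x1],None,fx=s,fy=s,interpolation=cv2.INTER_CUBIC);g=cv2.convertScaleAbs(g,alpha=1.5,beta=15)
    L=[(cyl(x,41,10),(0,0,255)),(cyl(x,14,8),(0,255,0)),([mag(0,-22,45),mag(0,22,45),mag(0,22,0),mag(0,-22,0)],(255,0,255)),([mag(x-50,-18,11),mag(x-50,18,11),mag(x+46,18,11),mag(x+46,-18,11)],(255,255,0))]
    for p,col in L: cv2.polylines(g,[np.int32((proj(c,p)-[x0,y0])*s)],True,col,1)
    return g
E
python3 - <<'E'
from ov import *
from bench import *
c3=np.load("pics/w.npy",allow_pickle=True).item();K=c3["camera_matrix"]
c1=rel([.4779,.0632,.2879],[-3.125,-.194,.002],K);c2=rel([.4796,.0716,.1441],[-3.11,-.204,0],K)
cs=camera("side")
m=np.zeros((600,800,3),np.uint8)
def put(g,x,y):m[y:y+g.shape[0],x:x+g.shape[1]]=g
put(ov(cs["pixels"],cs,(310,195,400,275),4.4),0,0)
put(ov(cv2.imread("pics/w1.png"),c1,(240,130,340,250),2.45),0,300)
put(ov(cv2.imread("pics/w2.png"),c2,(230,150,370,320),1.7),252,300)
put(ov(cv2.imread("pics/w3.png"),c3,(240,90,400,290),2),400,0)
cv2.imwrite("pics/ov.png",m)
E
```

```text
(no output)
```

View pics/ov.png

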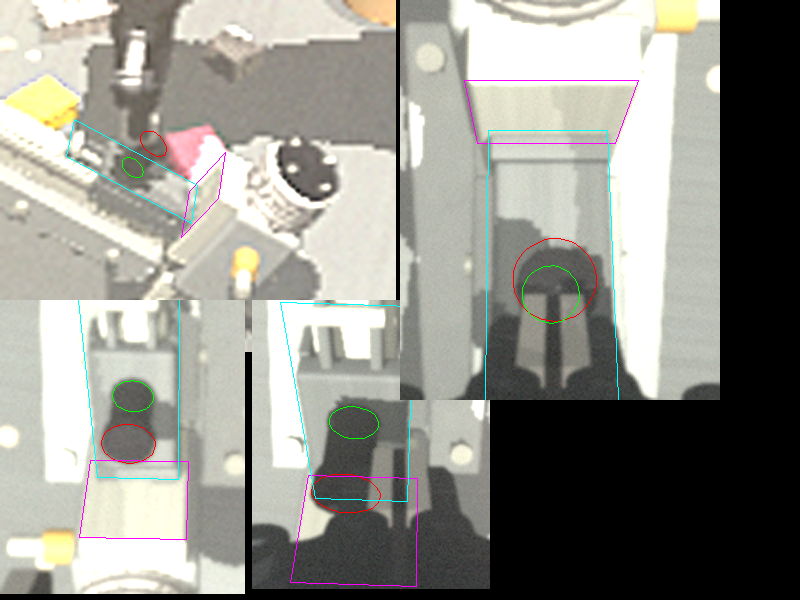

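The overlay fits the nose, but in w3 the knob looks smaller than predicted, so it is lower, and the tips seem to be resting on top of it. I'll test this by touch: open and go down in small steps while watching the force.

Emit:
step_arm:
  series: [50,0,0,-15,0,50,0,0,0,0,50,0,0,0,0,50,0,0,8,0,50,0,0,8,0,50,0,0,0,0]

```text
t: 9.05
ee_pos: [0.4751, 0.0859, 0.138]
ee_rot: [0.174, -3.128, -0.063]
wrist_force: [-0.4, -0.1, 0.2]
gripper_width: 0.587
grasp_force: 0.0
```

Emit:
step_arm:
  series: [50,0,0,4,0,50,0,0,0,0]

```text
t: 9.25
ee_pos: [0.4762, 0.0862, 0.1355]
ee_rot: [0.174, -3.131, -0.063]
wrist_force: [-0.4, -0.6, 0.1]
gripper_width: 0.584
grasp_force: 0.0
```

Emit:
step_arm:
  series: [50,0,0,4,0,50,0,0,0,0]

```text
t: 9.45
ee_pos: [0.4765, 0.0863, 0.1318]
ee_rot: [0.174, -3.131, -0.063]
wrist_force: [0.1, -0.0, -0.6]
gripper_width: 0.587
grasp_force: 0.0
```

Emit:
step_arm:
  series: [50,0,0,3,0,50,0,0,0,0,30,0,0,0,0,24,0,0,0,0,10,0,0,0,0,10,0,0,0,0]
  force: 30

```text
t: 10.05
ee_pos: [0.4767, 0.0876, 0.1296]
ee_rot: [0.175, -3.132, -0.067]
wrist_force: [-1.5, 5.6, 2.9]
gripper_width: 0.214
grasp_force: 29.3
```

The knob is gripped (18 mm opening), so the magazine does sit lower than my fit. Now I'll draw it up the slope.

Emit:
step_arm:
  series: [5,-4.3,0.1,-2.5,0,5,-8.7,0.2,-5,0,5,-8.7,0.2,-5,0,5,-8.7,0.2,-5,0,5,-8.7,0.2,-5,0,5,-8.7,0.2,-5,0,5,-8.7,0.2,-5,0,5,-8.7,0.2,-5,0,5,-8.7,0.2,-5,0,5,-8.7,0.2,-5,0,5,-8.7,0.2,-5,0,5,-8.7,0.2,-5,0]
  force: 60

```text
t: 11.25
ee_pos: [0.5721, 0.0977, 0.1852]
ee_rot: [0.174, -3.124, -0.064]
wrist_force: [-10.4, 1.8, 1.4]
gripper_width: 0.19
grasp_force: 59.3
```

Emit:
step_arm:
  series: [5,-8.7,0.2,-5,0,5,-4.3,0.1,-2.5,0,5,-4.3,0.1,-2.5,0,5,0,0,0,0,5,0,0,0,0]

```text
t: 11.75
ee_pos: [0.5896, 0.0995, 0.1953]
ee_rot: [0.174, -3.124, -0.064]
wrist_force: [-9.9, 1.8, 1.4]
gripper_width: 0.192
grasp_force: 61.2
```

Emit:
step_arm:
  series: [5,-3,0.1,-1.7,0,5,-3,0.1,-1.7,0,5,0,0,0,0,5,0,0,0,0]

```text
t: 12.15
ee_pos: [0.5954, 0.1001, 0.1987]
ee_rot: [0.174, -3.124, -0.063]
wrist_force: [-9.8, 1.4, 2.4]
gripper_width: 0.187
grasp_force: 61.2
```

```bash
python3 - <<'E'
from h import *
from bench import *
c=camera("side");np.save("pics/side_c.npy",{k:c[k] for k in("R","t","camera_matrix")},allow_pickle=True);cv2.imwrite("pics/s2.png",c["pixels"])
o=get_obs();print(np.linalg.norm(o["ee_pos"]-[.4767,.0876,.1296]),o["wrist_force"])
E
```

```text
0.13789098715079673 [-9.30955871  1.81431997  2.28350075]
```

Emit:
step_arm:
  series: [5,3,-0.1,1.7,0,5,3,-0.1,1.7,0,5,1.5,0,1,0,5,0,0,0,0]

```text
t: 12.6
ee_pos: [0.5886, 0.0994, 0.1947]
ee_rot: [0.174, -3.126, -0.064]
wrist_force: [-8.7, 1.8, 2.6]
gripper_width: 0.193
grasp_force: 61.2
```

Emit:
step_arm:
  series: [5,1.8,0,1,0,5,1.8,0,1,0,5,0,0,0,0,5,0,0,0,0]

```text
t: 13.0
ee_pos: [0.5885, 0.0994, 0.1946]
ee_rot: [0.175, -3.133, -0.064]
wrist_force: [-1.4, 3.0, 6.3]
gripper_width: 0.191
grasp_force: 61.6
```

The position held while the force dropped, so the catch is holding the follower. I'll let go, rise and look at the open rail.

Emit:
step_arm:
  series: [40,0,0,0,0,50,0,0,0,0,50,0,0,0,0,50,0,0,-15,0,50,0,0,-30,0,50,0,0,-30,0,50,10,0,-20,0,50,25,0,0,0,50,15,0,0,0,50,0,0,0,0]

```text
t: 14.0
ee_pos: [0.5379, 0.0893, 0.2891]
ee_rot: [0.174, -3.132, -0.063]
wrist_force: [-0.1, -1.2, -0.2]
gripper_width: 0.587
grasp_force: 0.0
```

```bash
python3 look.py w4; python3 - <<'E'
import cv2,numpy as np
t=cv2.imread("pics/w4.png")[0:330,180:450];a=cv2.convertScaleAbs(cv2.resize(t,None,fx=1.8,fy=1.8,interpolation=cv2.INTER_CUBIC),alpha=1.2)
s=cv2.imread("pics/s2.png")[180:290,270:395];b=cv2.resize(s,None,fx=2.5,fy=2.5,interpolation=cv2.INTER_CUBIC)
from bench import *
s3=camera("side")["pixels"];cv2.imwrite("pics/s3.png",s3);d=cv2.resize(s3[180:290,270:395],None,fx=2.5,fy=2.5,interpolation=cv2.INTER_CUBIC)
m=np.zeros((600,800,3),np.uint8);m[:594,:486]=a;m[:275,486:798]=b[:,:312];m[280:555,486:798]=d[:,:312]
cv2.imwrite("pics/m4.png",m)
E
```

```text
(no output)
```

View pics/m4.png

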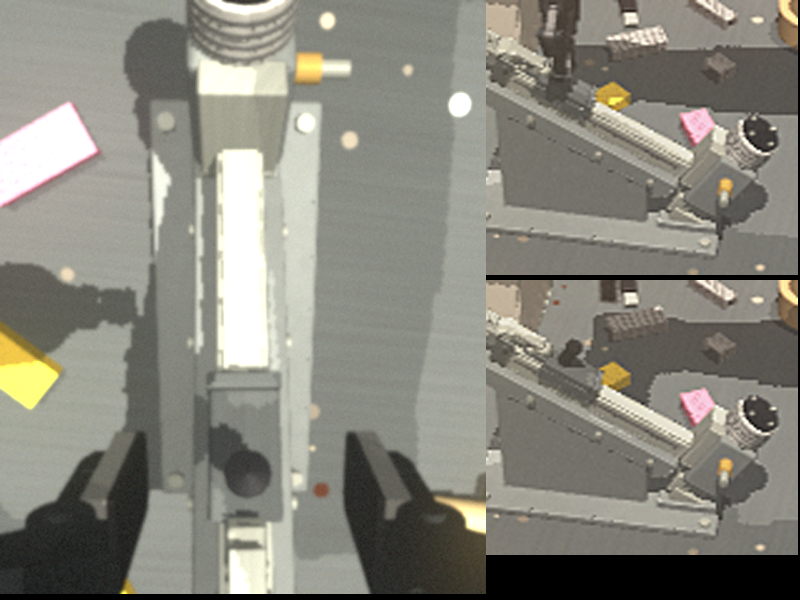

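The follower is caught and the rail is open from (240,150) to (243,368) in the mosaic. The knob head is at (249,473) and the nose-top corners at (198,95) and (286,95). I'll refit with these close features.

```bash
python3 - <<'E'
from h import *
from bench import *
c4=np.load("pics/w.npy",allow_pickle=True).item();ct,cs=camera("top"),camera("side")
W=lambda x,y:(180+x/1.8,y/1.8)
T=lambda x,y:(235+x/3.4,125+y/3.4)
S=lambda x,y:(255+(x-308)/3.5,180+y/3.5)
S3=lambda x,y:(270+(x-486)/2.5,180+(y-280)/2.5)
pw=[((0,-22,45),W(198,95)),((0,22,45),W(286,95)),((0,-10,0),W(218,150)),((0,10,0),W(263,150)),((130,-10,0),W(218,368)),((130,10,0),W(268,368)),((226,-18,11),W(211,519)),((226,18,11),W(279,517)),((180,0,41),W(249,473))]
pt=[((297,15,13),T(58,37)),((297,-15,13),T(108,32)),((50,0,41),T(137,400))]
ps=[((297,15,13),S(338,52)),((297,-15,13),S(347,33)),((180,0,38),S3(572,350))]
def res(p,G):
    R=magR(p[3]);return np.vstack([(proj(c,[R@(np.array(a)/1e3)+p[:3] for a,_ in L])-[b for _,b in L]) for c,L in G])
for n,G in dict(w=[(c4,pw)],ts=[(ct,pt),(cs,ps)],all=[(c4,pw),(ct,pt),(cs,ps)]).items():
    r=least_squares(lambda p:res(p,G).ravel(),[.447,.083,.09,.108],loss="soft_l1",x_scale=[.01,.01,.01,.01]);print(n,r.x.round(4))
    print(res(r.x,G).round(1).tolist())
E
```

```text
w [0.4462 0.0842 0.0829 0.1075]
[[0.9, 1.3], [-0.7, 1.8], [2.7, -0.6], [-3.5, -0.5], [3.7, -2.8], [-3.3, -3.0], [-0.8, 19.1], [3.4, 19.4], [-0.4, -13.3]]
ts [0.4464 0.0834 0.1014 0.1061]
[[0.3, -0.4], [-0.1, -0.3], [-0.2, 0.3], [-0.1, 1.4], [0.0, 0.1], [0.9, -0.9]]
all [0.4466 0.0838 0.0922 0.1072]
[[0.2, 0.2], [-0.1, 0.7], [2.4, -0.9], [-3.3, -0.7], [3.3, 0.3], [-3.1, 0.2], [-1.5, 26.0], [4.0, 26.3], [-0.4, -7.9], [0.7, 0.8], [0.1, 0.8], [0.0, 0.1], [0.0, 4.1], [0.1, 2.8], [0.9, 1.6]]
```

```bash
python3 - <<'E'
from h import *
from bench import *
o=get_obs();print(o["joint_positions"].round(3));go(o,[.5934,-.2168,.12],np.radians(32.3))
E
```

```text
[ 0.138  0.194 -0.021  1.356  0.04   0.027]
pos [0.5399 0.0896 0.2883] xhead -173.6 move [ -19.5 -317.   155.6]
turn -25.9
```

Emit:
step_arm:
  series: [60,-2,-20,0,0,60,-2,-32,0,0,60,-2,-32,0,0,60,-2,-32,0,0,60,-2,-32,0,0,60,-2,-32,10,0,60,-2,-32,15,0,60,-2,-32,15,0,60,-2,-32,15,0,60,-1.5,-31,15,0,60,0,-10,15,0,60,0,0,0,0]

```text
t: 15.4
ee_pos: [0.5919, -0.2202, 0.1874]
ee_rot: [0.171, -3.127, -0.067]
wrist_force: [-0.5, -0.3, 0.4]
gripper_width: 0.702
grasp_force: 0.0
```

Emit:
step_arm:
  series: [60,0,0,0,-8,60,0,0,0,-8,60,0,0,0,-8,60,0,0,0,-1.9,60,0,0,0,0,60,0,0,0,0]

```text
t: 16.0
ee_pos: [0.5935, -0.2185, 0.1914]
ee_rot: [-0.872, 3.012, 0.063]
wrist_force: [0.1, 0.1, -0.2]
gripper_width: 0.702
grasp_force: 0.0
```

```bash
python3 look.py w5; python3 - <<'E'
from h import *
from bench import *
o=get_obs();go(o,[.5934,-.2168,.02],np.radians(32.3))
c=np.load("pics/w.npy",allow_pickle=True).item();im=cv2.imread("pics/w5.png")
a=np.radians(32.3);u=np.array([np.cos(a),np.sin(a),0]);v=np.array([-u[1],u[0],0])
q=[np.array([.5934,-.2168,.018])+i*.04*u+j*.0175*v for i,j in((1,1),(1,-1),(-1,-1),(-1,1))]
p=proj(c,q);print(p.round())
cv2.polylines(im,[np.int32(p)],True,(0,0,255),1);cv2.imwrite("pics/w5o.png",im)
E
```

```text
pos [ 0.5934 -0.2187  0.1912] xhead -147.7 move [  1.8  -4.7 171.2]
turn -0.0
[[328. 208.]
 [295. 208.]
 [294. 133.]
 [329. 132.]]
```

View pics/w5o.png

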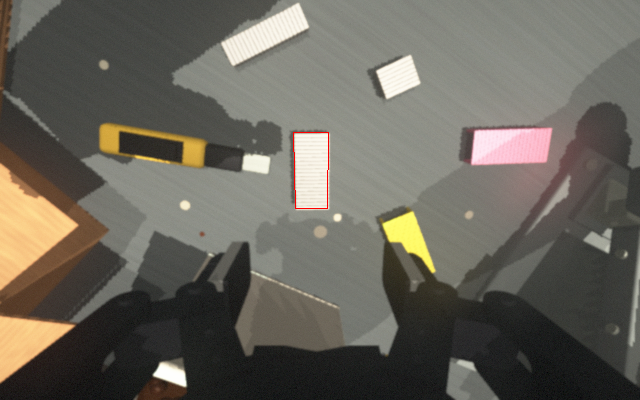

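The drawn outline matches the stick exactly, so the wrist view and the table agree. The knife's tip is at (270,163), close to where the left finger will go. I'll use a narrower opening and grip 8 mm off centre, away from the knife.

Emit:
step_arm:
  series: [45,-6,-4.5,0,0,45,0,0,30,0,45,0,0,35,0,45,0,0,35,0,45,0,0,30,0,45,0,0,10,0,45,0,0,0,0]
  force: 25

```text
t: 16.75
ee_pos: [0.5988, -0.214, 0.0493]
ee_rot: [-0.872, 3.015, 0.066]
wrist_force: [-0.6, -0.4, 0.3]
gripper_width: 0.527
grasp_force: 0.0
```

```bash
python3 - <<'E'
from h import *
from bench import *
o=get_obs();print(o["gripper_width"]*85.4);a=np.radians(32.3);go(o,[.5934+.008*np.cos(a),-.2168+.008*np.sin(a),.002],a)
E
```

```text
45.04089474851913
pos [ 0.5988 -0.214   0.0493] xhead -147.8 move [-1.3 -1.4 47.3]
turn -0.1
```

Emit:
step_arm:
  series: [45,-1.3,-1.4,15,0,45,0,0,15,0,45,0,0,10,0,45,0,0,7,0,45,0,0,0,0,25,0,0,0,0,25,0,0,0,0,25,0,0,0,0,25,0,0,0,0]
  force: 30

```text
t: 17.65
ee_pos: [0.6016, -0.2133, 0.0043]
ee_rot: [-0.871, 3.012, 0.063]
wrist_force: [-0.5, 0.3, -0.0]
gripper_width: 0.291
grasp_force: 0.0
```

The fingers closed above the stick without gripping it, so the tips really are about 15 mm higher than reported. That agrees with the knob. I'll open and go lower while watching the force.

Emit:
step_arm:
  series: [45,0,0,0,0,45,0,0,0,0,45,0,0,5,0,45,0,0,4,0,45,0,0,0,0]

```text
t: 18.15
ee_pos: [0.6004, -0.2124, -0.0062]
ee_rot: [-0.872, 3.014, 0.065]
wrist_force: [-0.6, 0.1, -0.3]
gripper_width: 0.522
grasp_force: 0.0
```

Emit:
step_arm:
  series: [45,0,0,3,0,45,0,0,0,0]

```text
t: 18.35
ee_pos: [0.6008, -0.2125, -0.0087]
ee_rot: [-0.872, 3.013, 0.064]
wrist_force: [-0.7, -0.4, 0.7]
gripper_width: 0.523
grasp_force: 0.0
```

Emit:
step_arm:
  series: [25,0,0,0,0,25,0,0,0,0,25,0,0,0,0]

```text
t: 18.65
ee_pos: [0.6013, -0.2127, -0.008]
ee_rot: [-0.871, 3.012, 0.063]
wrist_force: [0.2, 0.6, 0.5]
gripper_width: 0.388
grasp_force: 31.2
```

The stick is gripped (33 mm, 31 N). I'll lift it, carry it over and turn it in line with the rail.

Emit:
step_arm:
  series: [25,0,0,-10,0,25,0,0,-25,0,25,0,0,-40,0,25,0,0,-45,0,25,0,0,-45,0,25,0,0,-40,0,25,0,0,-15,0,25,0,0,0,8,25,0,0,0,8,25,0,0,0,8,25,0,0,0,2.2,25,0,0,0,0]

```text
t: 19.85
ee_pos: [0.6025, -0.2215, 0.2123]
ee_rot: [0.166, -3.133, -0.063]
wrist_force: [0.1, 0.6, -1.3]
gripper_width: 0.385
grasp_force: 31.3
```

```bash
sed -i 's/^P=.*/P=np.array([.4464,.0834,.1014]);YAW=.1061/' h.py; python3 - <<'E'
from h import *
from bench import *
o=get_obs();print(o["gripper_width"]*85.4,o["grasp_force"]);go(o,[.5103,.0907,.190],YAW)
E
```

```text
32.8606216719414 31.28266024038112
pos [ 0.6025 -0.2215  0.2123] xhead -173.9 move [ 58.6 319.   35.3]
turn -0.0
```

Emit:
step_arm:
  series: [25,3,15,0,0,25,5,28,0,0,25,5.5,30,0,0,25,5.5,30,0,0,25,5.5,30,0,0,25,5.5,30,0,0,25,5.5,30,0,0,25,5.5,30,0,0,25,5.5,30,0,0,25,5.5,30,0,0,25,4,20,0,0,25,2.5,14,0,0]

```text
t: 21.05
ee_pos: [0.5097, 0.0892, 0.2251]
ee_rot: [0.17, -3.132, -0.064]
wrist_force: [-0.4, -0.5, -0.9]
gripper_width: 0.386
grasp_force: 31.3
```

```bash
python3 look.py w6; python3 - <<'E'
from h import *
from bench import *
o=get_obs();print(o["gripper_width"]*85.4,o["grasp_force"]);go(o,[.5103,.0907,.150],YAW)
E
```

```text
32.91593377540891 31.30408909870539
pos [0.5095 0.0904 0.2251] xhead -173.7 move [-0.9 -3.  75.1]
turn 0.2
```

Emit:
step_arm:
  series: [25,-0.9,-3,20,0.2,25,0,0,25,0,25,0,0,20,0,25,0,0,10,0,25,0,0,0,0]

```text
t: 21.6
ee_pos: [0.5106, 0.087, 0.1486]
ee_rot: [0.16, -3.13, -0.063]
wrist_force: [-0.9, 0.2, -0.6]
gripper_width: 0.39
grasp_force: 31.5
```

Emit:
step_arm:
  series: [25,0,0,6,0,25,0,0,6,0,25,0,0,0,0]

```text
t: 21.9
ee_pos: [0.512, 0.0889, 0.1377]
ee_rot: [0.161, -3.133, -0.067]
wrist_force: [-0.6, 3.6, -1.1]
gripper_width: 0.384
grasp_force: 31.5
```

Emit:
step_arm:
  series: [25,0,0,4,0,25,0,0,0,0]

```text
t: 22.1
ee_pos: [0.512, 0.0888, 0.1342]
ee_rot: [0.161, -3.133, -0.066]
wrist_force: [-1.2, 4.2, 3.3]
gripper_width: 0.387
grasp_force: 30.3
```

Emit:
step_arm:
  series: [25,0,1.9,0,0,25,0,0,0,0,25,0,0,0,0]

```text
t: 22.4
ee_pos: [0.5118, 0.0891, 0.134]
ee_rot: [0.16, -3.133, -0.061]
wrist_force: [-1.2, -3.5, 4.3]
gripper_width: 0.383
grasp_force: 30.4
```

Emit:
step_arm:
  series: [25,0,0,4,0,25,0,0,0,0]

```text
t: 22.6
ee_pos: [0.5118, 0.0899, 0.1296]
ee_rot: [0.16, -3.133, -0.063]
wrist_force: [-0.0, -1.6, 2.2]
gripper_width: 0.379
grasp_force: 29.5
```

```bash
python3 - <<'E'
from h import *
from bench import *
o=get_obs();print(o["wrist_force"],o["wrist_torque"]);go(o,[.5103,.0907,.130],YAW)
E
```

```text
[-0.02944903 -1.63210031  2.23431301] [-0.3124768  -0.00430802 -0.06211969]
pos [0.5118 0.0899 0.1296] xhead -174.1 move [ 1.4  1.  -0.4]
turn -0.2
```

Emit:
step_arm:
  series: [25,0,-0.4,4,0,25,0,0,3,0,25,0,0,0,0]

```text
t: 22.9
ee_pos: [0.512, 0.0903, 0.1231]
ee_rot: [0.161, -3.134, -0.064]
wrist_force: [-0.5, -0.9, 7.7]
gripper_width: 0.372
grasp_force: 31.7
```

Emit:
step_arm:
  series: [25,0,-0.2,4,0,25,0,0,0,0]

```text
t: 23.1
ee_pos: [0.5127, 0.0906, 0.1218]
ee_rot: [0.161, -3.136, -0.066]
wrist_force: [-7.6, -0.4, 26.9]
gripper_width: 0.366
grasp_force: 55.9
```

Force has risen, so the stick is either nearly seated or jammed. I'll ease off slightly and let go.

Emit:
step_arm:
  series: [25,0,0,-2,0,45,0,0,0,0,55,0,0,0,0,55,0,0,0,0,55,0,0,0,0]

```text
t: 23.6
ee_pos: [0.5109, 0.0899, 0.12]
ee_rot: [0.16, -3.131, -0.063]
wrist_force: [0.9, -0.3, 0.2]
gripper_width: 0.644
grasp_force: 0.0
```

Emit:
step_arm:
  series: [55,0,0,-10,0,55,0,0,-20,0,55,0,0,-40,0,55,0,0,-40,0,55,-25,0,-30,0,55,-15,0,0,0,55,0,0,0,0,55,0,0,0,0]

```text
t: 24.4
ee_pos: [0.5514, 0.0883, 0.2601]
ee_rot: [0.16, -3.131, -0.063]
wrist_force: [-0.5, 0.0, 0.3]
gripper_width: 0.643
grasp_force: 0.0
```

```bash
python3 look.py w7; python3 - <<'E'
from h import *
from bench import *
cs=camera("side");cv2.imwrite("pics/s7.png",cs["pixels"]);c=np.load("pics/w.npy",allow_pickle=True).item();o=get_obs();print(o["ee_pos"])
# where the rail (dark/bright) changed between s3 (empty rail) and now
d=cv2.absdiff(cv2.imread("pics/s3.png"),cs["pixels"]).max(2)
m=(d>40).astype(np.uint8);m[:,:290]=0;m[:190]=0;m[280:]=0;m[:,400:]=0
n,l,st,ce=cv2.connectedComponentsWithStats(m)
for i in range(1,n):
    if st[i,4]>25:print("diff",st[i],ce[i].round())
def box(cx,z0=-15.5):return [mag(cx+i*40,j*17.5,z0+k) for i in(-1,1) for j in(-1,1) for k in(0,18)]
for cx in(40,65,90):print(cx,proj(cs,box(cx)).round().min(0),proj(cs,box(cx)).round().max(0),proj(cs,[mag(cx-40,17.5,2.5),mag(cx+40,17.5,2.5)]).round().tolist())
# straightened strip along the rail crown from wrist
cw=dict(c);x=np.arange(-10,140,2)
im=cv2.imread("pics/w7.png")
for y in(-19,-15,-10,0,10,15,19):
    p=proj(c,[mag(i,y,2.5) for i in x]).round().astype(int);print(y,[int(im[v,u].mean()) if 0<=v<400 and 0<=u<640 else -1 for u,v in p])
E
```

```text
[0.55075295 0.08820131 0.25969507]
diff [306 190  23  22 106] [314. 198.]
diff [349 216  22   5  28] [360. 218.]
diff [319 218  27  25 179] [332. 230.]
40 [325. 227.] [354. 251.] [[352.0, 247.0], [329.0, 235.0]]
65 [318. 223.] [346. 247.] [[345.0, 243.0], [321.0, 231.0]]
90 [311. 219.] [339. 243.] [[337.0, 240.0], [314.0, 227.0]]
-19 [131, 128, 127, 130, 127, 127, 129, 130, 129, 125, 128, 128, 127, 121, 113, 113, 98, 107, 109, 108, 107, 107, 108, 108, 111, 109, 108, 108, 107, 109, 110, 110, 111, 113, 113, 113, 111, 114, 114, 115, 109, 111, 115, 114, 115, 116, 113, 118, 114, 114, 147, 150, 136, 147, 166, 168, 157, 155, 155, 162, 166, 123, 115, 112, 111, 111, 108, 110, 109, 110, 100, 97, 98, 95, 97]
-15 [129, 126, 130, 130, 129, 128, 130, 129, 126, 123, 113, 92, 86, 82, 85, 89, 96, 106, 105, 112, 174, 213, 180, 215, 187, 215, 181, 217, 194, 219, 193, 208, 196, 215, 183, 216, 194, 217, 196, 210, 203, 219, 193, 219, 194, 203, 184, 217, 195, 206, 213, 217, 195, 204, 214, 221, 204, 204, 201, 214, 218, 147, 83, 87, 109, 108, 106, 105, 105, 107, 77, 79, 79, 83, 68]
-10 [128, 129, 131, 130, 1
[... 1160 characters left out ...]
0, 120, 122, 121, 151, 171, 144, 154, 157, 159, 166, 183, 157, 178, 158, 175, 165, 172, 172, 174, 171, 165, 178, 164, 180, 177, 162, 171, 171, 171, 180, 172, 164, 172, 182, 171, 179, 164, 172, 167, 182, 159, 174, 170, 185, 165, 179, 167, 185, 163, 186, 148, 124, 140, 157, 159, 161, 159, 158, 158, 117, 109, 111, 113, 87]
19 [121, 120, 120, 119, 122, 121, 124, 123, 123, 124, 121, 119, 126, 142, 164, 163, 154, 156, 158, 155, 157, 162, 150, 154, 154, 160, 157, 153, 156, 155, 156, 155, 159, 155, 157, 157, 157, 161, 158, 160, 160, 157, 158, 158, 160, 159, 162, 161, 159, 158, 159, 158, 158, 162, 161, 162, 163, 161, 160, 160, 161, 160, 161, 163, 159, 158, 158, 157, 159, 160, 145, 137, 142, 136, 149]
```

```bash
python3 - <<'E'
from h import *
c=np.load("pics/w.npy",allow_pickle=True).item();cs=np.load("pics/side_c.npy",allow_pickle=True).item()
im=cv2.imread("pics/w7.png");B=np.array([0,0,.016])
for x in(30,36,45,68,90,100,104,108):
    y=np.arange(-26,27,2);p=proj(c,[mag(x,j,2.5)-B for j in y]).round().astype(int);print(x,[int(im[v,u].mean()) for u,v in p])
s=cv2.imread("pics/s7.png");d=cv2.absdiff(cv2.imread("pics/s3.png"),s).max(2)
for u in range(316,352,3):print(u,np.where(d[205:260,u]>25)[0]+205)
for n,q in dict(topfar=(-17.5,2.5),topnear=(17.5,2.5),botnear=(17.5,-15.5)).items():print(n,proj(cs,[mag(28,*q),mag(68,*q),mag(108,*q)]).round(1).tolist())
E
```

```text
30 [116, 168, 158, 108, 122, 206, 208, 216, 215, 215, 210, 214, 212, 209, 209, 219, 221, 211, 184, 187, 176, 181, 178, 170, 156, 171, 172]
36 [101, 102, 104, 107, 170, 214, 217, 217, 216, 216, 217, 216, 217, 216, 216, 214, 216, 189, 181, 183, 173, 174, 173, 154, 158, 164, 176]
45 [105, 104, 107, 105, 165, 214, 214, 212, 215, 215, 215, 213, 213, 215, 215, 211, 186, 179, 179, 180, 183, 181, 179, 163, 154, 157, 175]
68 [110, 106, 111, 111, 163, 196, 186, 181, 181, 181, 183, 184, 188, 196, 194, 194, 170, 151, 151, 153, 152, 153, 150, 154, 160, 158, 176]
90 [104, 104, 109, 114, 179, 206, 205, 204, 206, 206, 209, 209, 209, 210, 209, 200, 204, 203, 190, 168, 167, 170, 160, 154, 156, 160, 174]
100 [107, 103, 106, 121, 205, 214, 217, 215, 220, 221, 219, 221, 219, 219, 218, 218, 219, 219, 217, 191, 188, 186, 179, 162, 161, 159, 170]
104 [105, 100, 109, 122, 212, 221, 218, 220, 219, 218, 219, 218, 217, 220, 221, 220, 222, 220, 211, 186, 180, 182, 177, 164, 157, 148, 167]
108 [102, 103, 108, 121, 209, 219, 219, 219, 220, 219, 220, 221, 219, 219, 221, 219, 219, 217, 196, 186, 184, 184, 179, 160, 160, 155, 168]
316 [217 218 219 227 236]
319 [229 234 235 238]
322 [222 223 224 225 226 228 229 230 231 234 236 237]
325 [223 224 225 226 227 229 230 232 233 235 236 238 239 241]
328 [225 226 227 228 229 231 232 234 235 237 240 241]
331 [226 227 228 229 230 232 233 234 235 236 238 241 242]
334 [220 221 222 223 224 225 226 228 229 230 231 232 234 235 237 238 240 243
 244]
337 [219 230 231 232 234 235 236 237 238 239 242 244 245]
340 [217 231 232 233 234 235 237 238 239 240 241 243 246 247]
343 [217 234 235 237 238 239 240 241 242 243]
346 [242 243]
349 [216 243]
topfar [[345.5, 234.7], [333.9, 228.5], [322.2, 222.1]]
topnear [[344.0, 243.0], [332.1, 236.7], [320.2, 230.3]]
botnear [[340.8, 246.5], [329.0, 240.2], [317.1, 233.9]]
```

The checks show the stick seated. Its top edge in the side view lies on the predicted line (222 at u=322, 234 at u=344), it spans about x 28 to 108, and it is centred. Next is the catch's tail, with shut fingers.

Emit:
step_arm:
  series: [20,0,0,-25,0,0,0,0,-25,0,0,-25,0,-5,0,0,-30,0,0,0,0,-30,0,0,0,0,-25,0,0,0,0,-15,0,0,0,0,-5,0,0,0,0,0,0,0,0,0,0,0,0,0]

```text
t: 25.5
ee_pos: [0.6808, 0.0994, 0.3151]
ee_rot: [0.161, -3.132, -0.063]
wrist_force: [0.0, 1.6, 0.8]
gripper_width: -0.003
grasp_force: 0.0
```

```bash
python3 - <<'E'
from h import *
from bench import *
o=get_obs();print(o["wrist_force"],o["gripper_width"]);print(mag(281,0,13));go(o,mag(281,0,13)-[0,-.0005,0],YAW)
E
```

```text
[0.00789197 1.56342796 0.83588293] -0.0033678200439712217
[0.68192124 0.108483   0.25315833]
pos [0.6808 0.0994 0.3151] xhead -174.1 move [-2.3  6.9 62.3]
turn -0.2
```

Emit:
step_arm:
  series: [0,-2.3,6.5,0,0,0,0,0,20,0,0,0,0,25,0,0,0,0,12,0,0,0,0,0,0]

```text
t: 26.0
ee_pos: [0.6814, 0.1086, 0.2567]
ee_rot: [0.161, -3.129, -0.063]
wrist_force: [-0.1, -0.1, -0.2]
gripper_width: -0.001
grasp_force: 0.0
```

Emit:
step_arm:
  series: [0,0,0,5,0,0,0,0,5,0,0,0,0,0,0]

```text
t: 26.3
ee_pos: [0.683, 0.1088, 0.2485]
ee_rot: [0.16, -3.133, -0.064]
wrist_force: [-0.6, 0.5, -0.3]
gripper_width: -0.001
grasp_force: 0.0
```

Emit:
step_arm:
  series: [0,0,0,3,0,0,0,0,0,0]

```text
t: 26.5
ee_pos: [0.683, 0.1089, 0.2453]
ee_rot: [0.16, -3.132, -0.063]
wrist_force: [0.0, 0.1, -0.3]
gripper_width: -0.0
grasp_force: 0.0
```

Emit:
step_arm:
  series: [0,0,0,4,0,0,0,0,0,0]

```text
t: 26.7
ee_pos: [0.6827, 0.1091, 0.2408]
ee_rot: [0.16, -3.132, -0.063]
wrist_force: [-0.1, 0.1, -0.4]
gripper_width: -0.001
grasp_force: 0.0
```

Emit:
step_arm:
  series: [0,0,0,3,0,0,0,0,0,0]

```text
t: 26.9
ee_pos: [0.6829, 0.1092, 0.2382]
ee_rot: [0.16, -3.132, -0.063]
wrist_force: [-0.5, -0.2, 0.6]
gripper_width: 0.001
grasp_force: 0.3
```

Emit:
step_arm:
  series: [0,0,0,3,0,0,0,0,0,0]

```text
t: 27.1
ee_pos: [0.6838, 0.1094, 0.2364]
ee_rot: [0.161, -3.135, -0.064]
wrist_force: [0.6, -1.0, 3.4]
gripper_width: -0.003
grasp_force: 1.4
```

Contact at about z = 0.238. I'll press on.

Emit:
step_arm:
  series: [0,0,0,3,0,0,0,0,2,0,0,0,0,0,0]

```text
t: 27.4
ee_pos: [0.6828, 0.1096, 0.2303]
ee_rot: [0.161, -3.132, -0.064]
wrist_force: [1.4, 1.3, 2.7]
gripper_width: 0.001
grasp_force: 1.1
```

Emit:
step_arm:
  series: [0,0,0,3,0,0,0,0,0,0,0,0,0,0,0]

```text
t: 27.7
ee_pos: [0.6828, 0.1097, 0.2273]
ee_rot: [0.161, -3.132, -0.063]
wrist_force: [0.1, -0.3, 2.4]
gripper_width: -0.005
grasp_force: 1.2
```

```bash
cat > chk.py <<'E'
from h import *
from bench import *
cs=camera("side");im=cs["pixels"]
for n in(130,80):
    p=proj(cs,cyl:=[mag(n+50,0,z) for z in(20,28,38)]).round().astype(int);print("knob@",n,[im[v,u].tolist() for u,v in p])
print(get_obs()["wrist_force"])
E
python3 chk.py
```

```text
knob@ 130 [[73, 79, 82], [83, 90, 92], [80, 88, 92]]
knob@ 80 [[56, 62, 67], [55, 61, 65], [60, 65, 69]]
[ 0.34046664 -0.82367917  2.55256948]
```

The force fell, so the catch has probably let go. I'll retreat and check.

Emit:
step_arm:
  series: [0,0,0,-10,0,0,0,0,-20,0,0,0,0,-35,0,0,20,0,-10,0,0,35,0,0,0,0,40,0,0,0,0,35,0,0,0,0,10,0,0,0,0,0,0,0,0,0,0,0,0,0]

```text
t: 28.75
ee_pos: [0.5449, 0.0925, 0.3031]
ee_rot: [0.161, -3.133, -0.064]
wrist_force: [-0.1, 0.1, -0.3]
gripper_width: 0.004
grasp_force: 0.0
```

```bash
python3 look.py w8; python3 - <<'E'
from h import *
from bench import *
c=np.load("pics/w.npy",allow_pickle=True).item();im=cv2.imread("pics/w8.png");B=np.array([0,0,.016])
print(get_obs()["ee_pos"])
x=np.arange(-8,200,4);print(x.tolist())
for y,z in((-15,2.5),(-12,2.5),(0,2.5),(0,38)):
    p=proj(c,[mag(i,y,z)-B for i in x]).round().astype(int);print(y,z,[int(im[v,u].mean()) if 0<=v<400 and 0<=u<640 else -1 for u,v in p])
for xx in (6,20,40,60,74):
    y=np.arange(-26,27,2);p=proj(c,[mag(xx,j,2.5)-B for j in y]).round().astype(int);print(xx,[int(im[v,u].mean()) for u,v in p])
s=camera("side");S=s["pixels"];cv2.imwrite("pics/s8.png",S);cs=np.load("pics/side_c.npy",allow_pickle=True).item()
g=cv2.imread("pics/side0.png")
for n in(130,80,0):print(n,[(p:=proj(cs,[mag(n+50,0,z)])[0].round().astype(int)).tolist()+[int(S[p[1]-1:p[1]+2,p[0]-1:p[0]+2].mean())] for z in(18,28,38)])
d=cv2.absdiff(cv2.imread("pics/s7.png"),S).max(2)
for u in range(322,358,3):print(u,(np.where(d[205:260,u]>25)[0]+205).tolist())
for q in((-17.5,2.5),(17.5,2.5)):print(proj(cs,[mag(0,*q),mag(40,*q),mag(80,*q)]).round(1).tolist())
E
```

```text
[0.54515072 0.09245361 0.30270889]
[-8, -4, 0, 4, 8, 12, 16, 20, 24, 28, 32, 36, 40, 44, 48, 52, 56, 60, 64, 68, 72, 76, 80, 84, 88, 92, 96, 100, 104, 108, 112, 116, 120, 124, 128, 132, 136, 140, 144, 148, 152, 156, 160, 164, 168, 172, 176, 180, 184, 188, 192, 196]
-15 2.5 [130, 130, 217, 200, 208, 201, 190, 190, 192, 190, 193, 191, 204, 198, 211, 205, 214, 212, 217, 214, 205, 214, 123, 131, 109, 123, 128, 123, 127, 84, 75, 74, 73, 76, 85, 127, 128, 125, 125, 124, 127, 82, 91, 79, 73, 75, 75, 81, 80, 39, 36, 40]
-12 2.5 [132, 131, 216, 202, 207, 201, 191, 189, 192, 192, 194, 190, 207, 199, 212, 205, 213, 209, 216, 217, 207, 212, 119, 129, 109, 131, 130, 132, 126, 80, 80, 76, 78, 80, 79, 128, 133, 132, 132, 131, 131, 93, 136, 93, 95, 96, 96, 135, 143, 64, 76, 79]
0 2.5 [131, 132, 216, 201, 209, 198, 192, 191, 191, 188, 198, 183, 205, 188, 211, 204, 213, 211, 213, 216, 208, 209, 121, 130, 105, 130, 129, 130, 124, 127, 110, 54, 57, 61, 67, 74, 49, 48, 128, 128, 127, 142, 218, 203, 202, 146, 91, 52, 47, 49, 40, 41]
0 38 [167, 135, 134, 134, 133, 133, 134, 135, 196, 199, 207, 200, 206, 21
[... 1131 characters left out ...]
3, 234, 235, 237]
325 [221, 222, 223, 224, 225, 226, 227, 228, 229, 230, 231, 232, 233, 234, 235, 236]
328 [223, 224, 225, 226, 227, 228, 229, 230, 231, 232, 233, 240, 241]
331 [224, 225, 227, 228, 229, 230, 231, 232, 233, 235]
334 [219, 220, 230, 233, 234, 236, 244]
337 [217, 218, 229, 232, 233, 235, 236, 238, 245]
340 [217, 231, 232, 233, 236, 237, 239, 240]
343 [217, 233, 234, 235, 237, 239, 241, 244, 245, 247]
346 [216, 234, 235, 236, 238, 239, 240, 241, 242, 243, 244, 249, 250]
349 [216, 236, 237, 238, 239, 242, 243, 244, 245, 249]
352 [216, 217, 237, 238, 239, 240, 242, 244, 245]
355 [217]
[[353.6, 239.0], [342.1, 232.8], [330.4, 226.6]]
[[352.2, 247.4], [340.4, 241.1], [328.6, 234.8]]
```

The stick now spans x = 0 to 80 against the nose and is centred on the rail. The follower has closed on it and the knob is at the 0.080 position.

```bash
python3 -c "
from bench import *
print(close_job())"
```

```text
the job is handed in; nothing more can be done
None
```

The stapler is loaded and handed in: in my last camera check the stick lay seated and centred against the nose, with the follower closed on it at about 0.080 m. The hand-in gave no verdict, and I didn't re-measure the other bench items.

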